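# Close the dry pot and raise its outer lid

### The arm

A 6-joint arm with a two-finger parallel gripper is mounted at the origin on the work surface. World frame = base frame: x ahead of the robot, y to its left, z up, the work surface at z = 0. Lengths are in m, angles in degrees, forces in N, time in s.
With the tool pointing down it reaches from about 0.4 to 0.825 m from the base axis. Payload 7 kg.
Tool frame: the origin (TCP) lies at the very end of the fingers, on their centre line; the grasp point (between the pads) lies 19 mm behind it (ctrl.tcp_to_grasp is the distance from the TCP to the grasp point, in m); z points along the fingers, y is the direction in which the jaws open and shut (so a half turn about z gives the same grasp; the last joint's range is limited). The gripper opens to 88 mm and grips with 3 to 60 N. Pads are 19 mm wide; open, the fingers measure 130 mm over their backs; the gripper's body (78 mm by 193 mm) begins 47 mm behind the grasp point.
Start: joints at [87.554, 20.546, 0.682, 0, -70.136, -16.507], TCP at [0.219, 0.638, 0.227] pointing down, gripper open.
Joint ranges: [-176.03, 176.03], [-82.01, 121.73], [-58.28, 71.71], [-173.87, 95.51], [-174.79, -0.11], [-173.66, 173.66]. Speed limits (degrees/s): [136.94, 136.94, 172.46, 180, 180, 180].

### API

Orientations are given as [roll, pitch, yaw] about the fixed x, y, z axes, in that order (R = Rz(yaw) Ry(pitch) Rx(roll)).
In Python, from plant import ctrl gives the robot as it stands.
- The arm moves only by the tool jog_arm, never from a script. Its argument "commands" is a list of rows, each an object of numbers: "x", "y", "z": the shift along the tool's x, y, z in cm; "roll": the turn about the tool's z in rad. In form: [{"x": .., "y": .., "z": .., "roll": ..}, ...]. A call has 1 to 12 rows; each row shifts and turns the commanded pose from where the row before left it, along the tool's axes as they then stand; what a row does not reach is not made up. A row lasts 1/10 s, in which the tool goes at most 50 mm and 8.59 degrees, less where a joint would pass 70% of its speed; a pose out of reach is approached as far as the arm can. A call is refused whole if a number of a shift passes 5 or a number of a turn 0.15, either way. A call with a gripper value outside its range is refused whole. "gripper" is the finger opening in cm, from 0 to 8.76, set as the call begins (left out, the last holds). The fingers move at their own pace and stop on an object; the grip force is fixed at half the most. Time passes only in rows, so rows that do not move let the fingers close. It gives the time, the measured TCP pose, the force and the opening at its end, in the units of the state.
- ctrl.get_obs(): the state, without advancing time (a new reading comes with each control period).
- ctrl.snapshot(name): name is "scene" or "top" or "wrist"; returns a dict with "image" (384x512x3 uint8, red, green, blue), "mtx" (3x3 intrinsics, pixels), "position" and "orientation" of the camera in the world; the wrist camera has in their place "hand_eye" (4x4, takes a point from camera to tool coordinates, whose origin is the TCP and whose axes are the flange's). Camera axes: x right, y up, looking along -z (the intrinsics and any distortion apply to the point x, -y, -z); pixel columns grow to the right and rows downward; lengths in m; the calibration is good to about 2 mm. A picture is of the moment at which its call begins: read the wrist's pose just before it. There is no depth.
- ctrl.close_job(): hands the job in, once; it reports no verdict.
Trained networks look in the newest picture that a camera, given by its name, has taken for a name from the list of things; names that differ only in an ending like _2 or _b are one class to them, and where a whole thing is asked for, a point or a joint stands for the part that bears it (a point fixed in the world has none). Each returns a list of dicts, best first, with "confidence" (0 to 1); they miss things now and then, are a little off and sometimes report something else, mostly with a low value. They report only what shows in the picture. A call takes as long as a camera call.
- ctrl.search_frame(camera, query): "position" ([column, row] as shares, 0 to 1, of the picture: columns of its width, rows of its height, amid what is visible of it).
- ctrl.regions_of(camera, query): "mask" (384x512 bool, what is visible of it) and "position" ([column, row] as shares, 0 to 1, of the picture: columns of its width, rows of its height, amid what is visible of it).
The state is a dict: "clock": time; "joint_pos": joint angles; "qvel": joint speeds; "tau": joint torques, N m; "tool_pos": TCP position; "orientation": TCP orientation; "force": force on the tool from outside, world axes, zero at the start; "moment": the same for the moment, N m; "opening": finger opening in m.
Only numpy, scipy, OpenCV 4.12 (cv2) and the standard library are available. Lean on these libraries where they do the work, as an engineer would, in place of code of your own. Each camera call takes 0.05 s, during which the arm holds its last target.

### The job

Carry the nested pair of lids together, by the tall black knob of the inner lid, from the orange rest to the open metal pot, set them down (do not drop them) so that the inner lid sits fully home on the rim, and let go. Then take the yellow outer lid by its neck and lift it alone, leaving the white inner lid seated and undisturbed on the pot. Finish while still holding the yellow lid level over the pot, completely above the top of the black knob; leave the pot, and the bottle, cup, screwdriver and parts tray around it, where they stand.

Things in the scene. Friction and masses are not known exactly. Their poses are not given: they have to be found in the camera images.
- pot: Open round steel pot with chips on its floor, loose, about 0.9 kg. Outer diameter 80, bore 70, height 60 mm, floor 6 mm thick. Origin: centre of its underside, on the work surface; z up. It stands on the left or the right of the work mat, the lid rest on the other side.
- pot_rim (a point): Centre of the pot's mouth, level with its rim, 60 mm above the pot's origin.
- lid_rest: Orange ring fixed to the work surface on which the nested lids stand at the start: 88 mm across, 14 mm high, with a 70 mm hole. Origin: centre of its underside.
- inner_lid: White round inner lid, loose, 0.12 kg: disc 78 mm across, 10 thick; below it a plug 64 across, 10 deep, foot bevelled 4 mm (3 mm play in the pot); above it an upright round black knob 16 across. Origin: on the axis at the disc's underside, the seating face; z up. Fully home, it is at point pot_rim. The outer lid lies on it: lifting the knob carries both, lifting the outer lid leaves it behind.
- inner_knob (a point): Centre of the top of the black knob, 66 mm above the inner lid's origin. With the lids nested the topmost 28 mm of the knob stand out above the neck of the outer lid.
- outer_lid: Yellow outer lid, loose, 0.10 kg, lying over the inner one: cover 88 mm across, 4 thick; skirt (83 inside) reaching 7 mm below the cover's underside; on top a round upright neck (tube) 34 outside, 24 inside, 24 tall, through which the black knob passes with 4 mm play. Origin: on the axis at the cover's underside; z up. Nested, it is 10 mm above the inner lid's origin.
- outer_neck (a point): Centre of the neck's top edge, 28 mm above the outer lid's origin. The neck's wall is gripped from outside, its lower end is 24 mm below this point. To bring the whole yellow lid, skirt included, above the knob it must rise 63 mm from where it lies nested.
- flux_bottle: Bystander: small white bottle with a black cap, 38 mm across, 100 mm high. Origin: centre of its underside.
- tool_cup: Bystander: green plastic cup, empty, 64 mm across, 85 mm high. Origin: centre of its underside.
- screwdriver: Bystander: green-handled screwdriver, 170 mm long, lying flat along its x axis.
- parts_tray: Bystander: grey divided parts tray, 110 by 80 mm, 22 mm high. Origin: centre of its underside.

How it is judged:
By the outcome, as a careful person would: the job done as asked, in the order asked, and still so for the second after the job is handed in, while the arm keeps its last pose, push and grip.
It also fails if it takes over 48 s, if anything falls off the work surface, if the arm or the gripper's body presses on something with over 40 N, if the wrist force passes 120 N, or if a joint passes its speed limit or range.

## Working session

There is one attempt and no reset: what is moved stays moved. The work goes in short steps, Python scripts to look and compute and a tool call to move; the robot and the scene stay as the last step left them, time stands still between calls to the robot, and variables do not carry over. Pictures are saved under pics/ and viewed, and the job is handed in when it is done.

Besides the shell and the picture viewer there is one more tool, called after "Request:" as name([rows], argument=value, ...), one row to a line, values as JSON. jog_arm: Moves the arm, as the interface text tells. Its arguments: {"type":"object","properties":{"commands":{"type":"array"},"gripper":{"type":"number"}},"required":["commands"]}

```bash
ls; mkdir -p pics
python3 - <<'E'
from plant import ctrl
import cv2
print(ctrl.get_obs())
for n in("scene","top","wrist"):
    s=ctrl.snapshot(n); cv2.imwrite(f"pics/a_{n}.png",s["image"][:,:,::-1])
    print(n,{k:v for k,v in s.items() if k!="image"})
    for q in("pot","pot_rim","lid_rest","inner_knob","outer_neck","outer_lid","inner_lid"):
        r=ctrl.search_frame(n,q); print(q,[(d["position"],d["confidence"]) for d in r[:2]])
E
```

```text
pics
{'clock': 0.0, 'joint_pos': array([ 8.75540919e+01,  2.05916203e+01,  6.34984378e-01, -1.97382205e-02,
       -7.01364086e+01, -1.65043764e+01]), 'qvel': array([-0.03539241,  0.09988014, -0.11555668,  0.10101296,  0.11376054,
        0.07957274]), 'tau': array([ 9.17509860e-04, -5.82721531e+01,  2.93050039e+01,  6.99746042e+00,
        6.99714728e-03, -1.45507329e-04]), 'tool_pos': array([0.21910201, 0.63794125, 0.225631  ]), 'orientation': array([ 1.79905517e+02, -8.64461956e-03, -1.89569991e+01]), 'force': array([0.00843095, 0.2459887 , 0.07045899]), 'moment': array([-0.04291488,  0.01490688,  0.02423224]), 'opening': 0.08748133689687312}
scene {'mtx': array([[367.38885068,   0.        , 253.54991384],
       [  0.        , 367.38885068, 190.09660036],
       [  0.        ,   0.        ,   1.        ]]), 'position': array([1.04858922, 0.6219437 , 0.75079648]), 'orientation': array([ 50.3275167 ,  -0.72211097, 143.97361507])}
pot [([0.5051, 0.474], 0.9)]
pot_rim [([0.5033, 0.4719], 0.71), ([0.6506, 0.6552], 0.63)]
lid_rest [([0.6525, 0.6898], 0.66)]
inner_knob [([0.6607, 0.6318
[... 675 characters left out ...]
lid [([0.3125, 0.6036], 0.66)]
inner_lid [([0.3113, 0.5956], 0.54), ([0.3172, 0.5917], 0.49)]
wrist {'mtx': array([[265.56625916,   0.        , 259.68037745],
       [  0.        , 265.56625916, 190.70214786],
       [  0.        ,   0.        ,   1.        ]]), 'hand_eye': array([[ 6.26244362e-04,  9.58012588e-01,  2.86725460e-01,
         7.78468138e-02],
       [ 9.99999789e-01, -6.49280577e-04, -1.47362699e-05,
        -6.80094395e-04],
       [ 1.72047740e-04,  2.86725409e-01, -9.58012792e-01,
        -1.57906964e-01],
       [ 0.00000000e+00,  0.00000000e+00,  0.00000000e+00,
         1.00000000e+00]])}
pot []
pot_rim []
lid_rest []
inner_knob []
outer_neck []
outer_lid []
inner_lid []
```

View pics/a_scene.png

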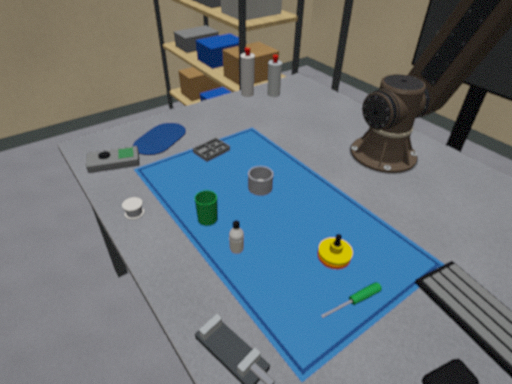

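View pics/a_top.png

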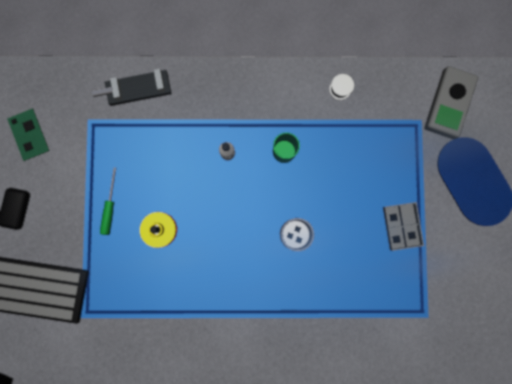

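View pics/a_wrist.png

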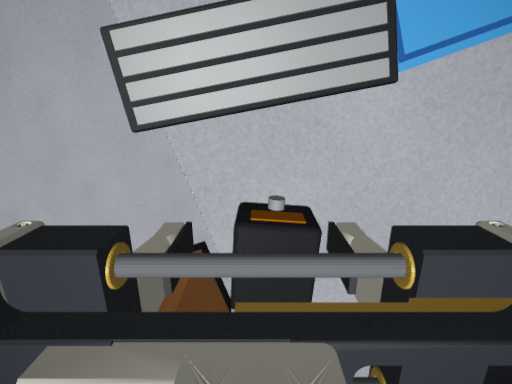

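The scene view shows the yellow lid pair at about (336,252) and the pot at (261,181). In the top view they are at (157,230) and (296,234). The wrist camera doesn't see either one yet. Next I'll turn these pixels into positions.

```bash
cat > h.py <<'E'
import numpy as np, cv2
from scipy.spatial.transform import Rotation as R
from plant import ctrl
def campose(s,obs=None):
    if "hand_eye" in s:
        T=np.eye(4); T[:3,:3]=R.from_euler('xyz',obs["orientation"],degrees=True).as_matrix(); T[:3,3]=obs["tool_pos"]
        M=T@s["hand_eye"]; return M[:3,:3],M[:3,3]
    return R.from_euler('xyz',s["orientation"],degrees=True).as_matrix(),np.array(s["position"])
def plane(s,uv,z,obs=None):
    A,p=campose(s,obs); K=s["mtx"]
    d=A@np.array([(uv[0]-K[0,2])/K[0,0],-(uv[1]-K[1,2])/K[1,1],-1]); return p+d*(z-p[2])/d[2]
def project(s,P,obs=None):
    A,p=campose(s,obs);K=s["mtx"]; q=(np.atleast_2d(P)-p)@A
    return np.c_[K[0,2]+K[0,0]*q[:,0]/-q[:,2],K[1,2]-K[1,1]*q[:,1]/-q[:,2]]
def ell(mask):
    c=max(cv2.findContours(mask.astype(np.uint8),cv2.RETR_EXTERNAL,cv2.CHAIN_APPROX_NONE)[0],key=cv2.contourArea)
    c=cv2.convexHull(c); return cv2.fitEllipse(c)
E
python3 - <<'E'
from h import *
np.set_printoptions(precision=4,suppress=True)
for n in("top","scene"):
    s=ctrl.snapshot(n)
    hsv=cv2.cvtColor(s["image"],cv2.COLOR_RGB2HSV)
    y=cv2.inRange(hsv,(22,120,90),(36,255,255))
    c=max(cv2.findContours(y,cv2.RETR_EXTERNAL,cv2.CHAIN_APPROX_NONE)[0],key=cv2.contourArea)
    e=cv2.fitEllipse(c); print(n,"yellow ell",e, plane(s,e[0],.027))
    for q,z in(("pot",.05),("inner_knob",.066),("outer_neck",.045),("outer_lid",.026),("flux_bottle",.1),("tool_cup",.085),("parts_tray",.02),("screwdriver",.01)):
        r=ctrl.regions_of(n,q)
        for d in r[:1]:
            e=ell(d["mask"]); print(q,round(d["confidence"],2),e[0],e[1],plane(s,e[0],z))
E
```

```text
top yellow ell ((157.83091735839844, 229.387451171875), (33.239986419677734, 34.79640579223633), 78.46196746826172) [0.4966 0.2364 0.027 ]
pot 0.7 (296.8048400878906, 233.96250915527344) (31.502758026123047, 34.174072265625) [ 0.4854 -0.1027  0.05  ]
inner_knob 0.42 (154.80209350585938, 228.9075469970703) (8.086400985717773, 9.993576049804688) [0.4976 0.2356 0.066 ]
outer_neck 0.83 (157.72494506835938, 228.7713165283203) (34.31991195678711, 34.956233978271484) [0.498 0.233 0.045]
outer_lid 0.82 (157.85789489746094, 229.1480255126953) (34.651458740234375, 37.22287368774414) [0.4972 0.2366 0.026 ]
flux_bottle 0.68 (157.5306854248047, 229.2078399658203) (36.448822021484375, 36.90209197998047) [0.4968 0.2222 0.1   ]
tool_cup 0.73 (285.4852600097656, 146.9148406982422) (26.683822631835938, 30.909780502319336) [ 0.6913 -0.0742  0.085 ]
parts_tray 0.93 (402.338134765625, 225.3938446044922) (40.428104400634766, 68.27123260498047) [ 0.5062 -0.3684  0.02  ]
screwdriver 0.73 (106.71170043945312, 217.75421142578125) (11.266037940979004, 41.30564880371094) [0.5257 0.3678 0.01  ]
scene yellow ell 
[... 372 characters left out ...]
6 (335.0597839355469, 251.3934783935547) (27.14800453186035, 35.47215270996094) [0.5152 0.2522 0.045 ]
outer_lid 0.75 (335.0365295410156, 251.52096557617188) (27.060752868652344, 35.31036376953125) [0.5013 0.2425 0.026 ]
flux_bottle 0.8 (236.03973388671875, 237.81997680664062) (15.444257736206055, 35.16451644897461) [0.7201 0.1129 0.1   ]
tool_cup 0.67 (206.5808868408203, 207.91908264160156) (25.68974494934082, 36.502601623535156) [ 0.7163 -0.0344  0.085 ]
parts_tray 0.86 (211.6046142578125, 149.6231689453125) (21.73512840270996, 35.386680603027344) [ 0.5122 -0.3556  0.02  ]
screwdriver 0.96 (354.7598876953125, 298.8553771972656) (11.586523056030273, 72.70706176757812) [0.5564 0.3633 0.01  ]
```

Request:
jog_arm([
  {"x": 1.2, "y": 0.9},
  {"x": 2.4, "y": 1.8},
  {"x": 3, "y": 2.2},
  {"x": 3.4, "y": 2.5},
  {"x": 3.4, "y": 2.5},
  {"x": 3.4, "y": 2.5},
  {"x": 3.4, "y": 2.5},
  {"x": 3.4, "y": 2.5},
  {"x": 3.4, "y": 2.5},
  {"x": 3.4, "y": 2.5},
  {"x": 3.4, "y": 2.5},
  {"x": 3, "y": 2.2},
])

```text
validation failed for argument at $.co...
```

Request:
jog_arm([
  {"x": 1.6, "y": 1.3},
  {"x": 0.6, "y": 0.6},
  {},
  {},
  {},
])

```text
validation failed for argument at $.co...
```

Run:
```python
from h import *
np.set_printoptions(precision=4,suppress=True)
o=ctrl.get_obs(); s=ctrl.snapshot("wrist"); cv2.imwrite("pics/b.png",s["image"][:,:,::-1])
print(o["clock"],o["tool_pos"],o["orientation"],o["qvel"])
hsv=cv2.cvtColor(s["image"],cv2.COLOR_RGB2HSV)
y=cv2.inRange(hsv,(22,120,90),(36,255,255))
e=ell(y); print(e,plane(s,e[0],.026,o))
for q,z in(("inner_knob",.08),("outer_neck",.052),("outer_lid",.026)):
    for d in ctrl.search_frame("wrist",q)[:2]:
        uv=np.array(d["position"])*[512,384]; print(q,d["confidence"],uv,plane(s,uv,z,o))
```

```text
2.1 [0.2193 0.6384 0.2266] [-179.998     0.0004  -18.9531] [ 0.0666  0.0149  0.0036 -0.0684  0.0021  0.0709]
((403.0276184082031, 266.5989990234375), (22.89043617248535, 46.286705017089844), 173.2474365234375) [0.0046 0.4792 0.026 ]
```

View pics/b.png

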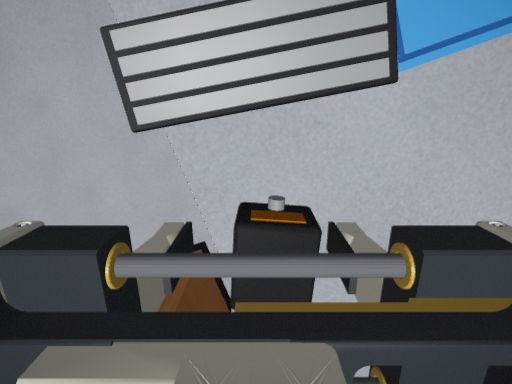

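The moves were refused, so the arm hasn't moved and the picture is unchanged. Each row probably needs all four keys.

Request:
jog_arm([
  {"x": 1.2, "y": 0.9, "z": 0, "roll": 0},
  {"x": 2.4, "y": 1.8, "z": 0, "roll": 0},
  {"x": 3, "y": 2.2, "z": 0, "roll": 0},
  {"x": 3.4, "y": 2.5, "z": 0, "roll": 0},
  {"x": 3.4, "y": 2.5, "z": 0, "roll": 0},
  {"x": 3.4, "y": 2.5, "z": 0, "roll": 0},
  {"x": 3.4, "y": 2.5, "z": 0, "roll": 0},
  {"x": 3.4, "y": 2.5, "z": 0, "roll": 0},
  {"x": 3.4, "y": 2.5, "z": 0, "roll": 0},
  {"x": 3.4, "y": 2.5, "z": 0, "roll": 0},
  {"x": 3.4, "y": 2.5, "z": 0, "roll": 0},
  {"x": 3, "y": 2.2, "z": 0, "roll": 0},
])

```text
clock: 3.5
tool_pos: [0.48, 0.2601, 0.2269]
orientation: [-180.0, -0.0, -19.0]
force: [0.8, -0.1, -0.5]
opening: 0.0874
```

Request:
jog_arm([
  {"x": 1.4, "y": 1.0, "z": 0.6, "roll": 0},
  {"x": 1.0, "y": 0.7, "z": 0.6, "roll": 0},
  {"x": 0, "y": 0, "z": 0, "roll": 0},
  {"x": 0, "y": 0, "z": 0, "roll": 0},
  {"x": 0, "y": 0, "z": 0, "roll": 0},
])

```text
clock: 4.0
tool_pos: [0.4962, 0.2393, 0.2147]
orientation: [-180.0, -0.0, -18.9]
force: [-0.5, 0.5, 0.2]
opening: 0.0877
```

Run:
```python
from h import *
np.set_printoptions(precision=4,suppress=True)
o=ctrl.get_obs(); s=ctrl.snapshot("wrist"); cv2.imwrite("pics/c.png",s["image"][:,:,::-1])
print(o["clock"],o["tool_pos"],o["orientation"],o["qvel"])
hsv=cv2.cvtColor(s["image"],cv2.COLOR_RGB2HSV)
y=cv2.inRange(hsv,(22,120,90),(36,255,255))
e=ell(y); print(e,plane(s,e[0],.026,o))
for q,z in(("inner_knob",.08),("outer_neck",.052),):
    for d in ctrl.regions_of("wrist",q)[:2]:
        uv=np.array(d["position"])*[512,384]; print(q,d["confidence"],uv,plane(s,uv,z,o),ell(d["mask"]))
```

```text
4.0 [0.4962 0.2393 0.2147] [-179.9859   -0.0075  -18.9001] [ 0.3542 -0.1008  0.0643 -0.02   -0.0405  0.1016]
((258.8029479980469, 169.8979034423828), (64.52201843261719, 65.20792388916016), 74.67255401611328) [0.4996 0.2402 0.026 ]
inner_knob 0.7 [256.7168 175.1808] [0.5056 0.2404 0.08  ] ((258.846435546875, 175.41363525390625), (16.697690963745117, 22.630741119384766), 178.60560607910156)
outer_neck 0.66 [261.2224 168.4992] [0.5056 0.2349 0.052 ] ((258.7958679199219, 169.7391357421875), (65.23521423339844, 65.3252182006836), 106.45042419433594)
```

View pics/c.png

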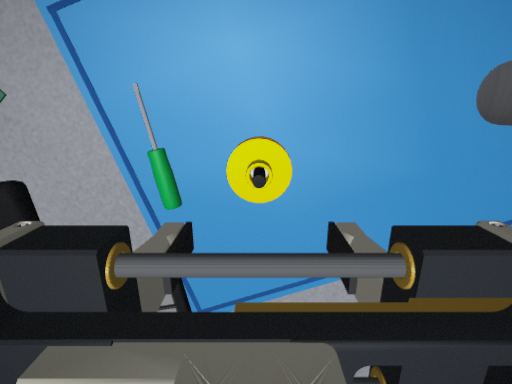

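Run:
```python
from h import *
np.set_printoptions(precision=4,suppress=True)
o=ctrl.get_obs(); s=ctrl.snapshot("wrist")
im=cv2.resize(s["image"][120:220,200:320],None,fx=6,fy=6,interpolation=cv2.INTER_NEAREST)
t=np.linspace(0,2*np.pi,60)
for (cx,cy) in [(.4996,.2402)]:
    for r,z,c in((.008,.08,(255,0,0)),(.044,.028,(0,0,255)),(.017,.052,(255,0,255)),(.008,.052,(0,255,255))):
        P=project(s,np.c_[cx+r*np.cos(t),cy+r*np.sin(t),0*t+z],o)
        print(z,P.mean(0))
        cv2.polylines(im,[((P-[200,120]+.5)*6).astype(int)],True,c,1)
cv2.imwrite("pics/d.png",im[:,:,::-1])
```

```text
0.08 [258.6734 179.8412]
0.028 [258.6843 169.136 ]
0.052 [258.7274 174.0557]
0.052 [258.7675 174.246 ]
```

View pics/d.png

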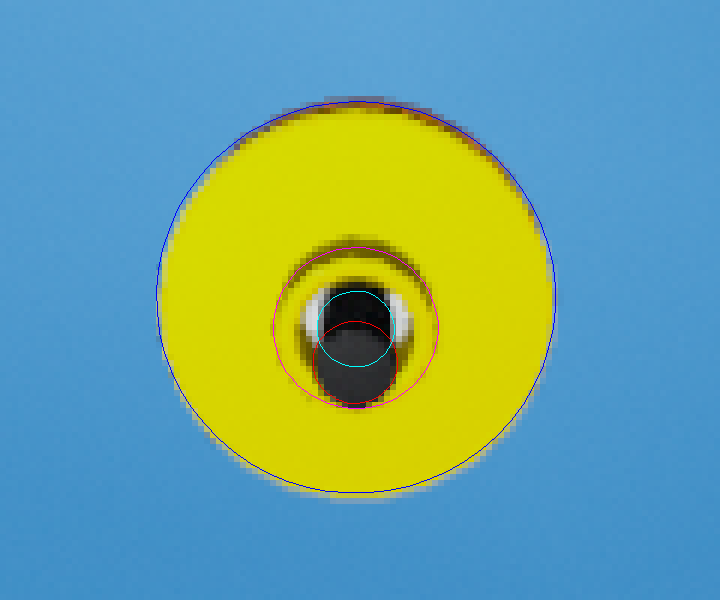

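The wrist picture shows the lid pair with its rim centred at (259,170) and the knob top at (259,180). My projected model at (0.4995, 0.240) matches both. I'll go down onto the knob next.

Request:
jog_arm([
  {"x": 0.1, "y": -0.1, "z": 0.6, "roll": 0},
  {"x": 0.2, "y": -0.1, "z": 1.2, "roll": 0},
  {"x": 0, "y": 0, "z": 1.8, "roll": 0},
  {"x": 0, "y": 0, "z": 2, "roll": 0},
  {"x": 0, "y": 0, "z": 2, "roll": 0},
  {"x": 0, "y": 0, "z": 2, "roll": 0},
  {"x": 0, "y": 0, "z": 1.8, "roll": 0},
  {"x": 0, "y": 0, "z": 1.5, "roll": 0},
  {"x": 0, "y": 0, "z": 1.1, "roll": 0},
  {"x": 0, "y": 0, "z": 0.7, "roll": 0},
  {"x": 0, "y": 0, "z": 0.5, "roll": 0},
  {"x": 0, "y": 0, "z": 0.5, "roll": 0},
], gripper=5)

```text
clock: 5.4
tool_pos: [0.5002, 0.2398, 0.0575]
orientation: [-180.0, -0.0, -18.9]
force: [-0.1, 0.1, 0.5]
opening: 0.0498
```

Request:
jog_arm([
  {"x": 0, "y": 0, "z": 0.2, "roll": 0},
  {"x": 0, "y": 0, "z": 0, "roll": 0},
  {"x": 0, "y": 0, "z": 0, "roll": 0},
])

```text
clock: 5.7
tool_pos: [0.5002, 0.2397, 0.056]
orientation: [-180.0, -0.0, -19.0]
force: [-0.4, -0.3, 0.6]
opening: 0.0503
```

Request:
jog_arm([
  {"x": 0, "y": 0, "z": 0, "roll": 0},
  {"x": 0, "y": 0, "z": 0, "roll": 0},
  {"x": 0, "y": 0, "z": 0, "roll": 0},
  {"x": 0, "y": 0, "z": 0, "roll": 0},
  {"x": 0, "y": 0, "z": 0, "roll": 0},
  {"x": 0, "y": 0, "z": 0, "roll": 0},
  {"x": 0, "y": 0, "z": 0, "roll": 0},
  {"x": 0, "y": 0, "z": 0, "roll": 0},
], gripper=0)

```text
clock: 6.5
tool_pos: [0.5, 0.2396, 0.0556]
orientation: [180.0, -0.0, -19.0]
force: [-0.4, -0.0, 1.1]
opening: 0.0152
```

Request:
jog_arm([
  {"x": 0, "y": 0, "z": -0.2, "roll": 0},
  {"x": 0, "y": 0, "z": -0.4, "roll": 0},
  {"x": 0, "y": 0, "z": -0.8, "roll": 0},
  {"x": 0, "y": 0, "z": -1.2, "roll": 0},
  {"x": 0, "y": 0, "z": -1.2, "roll": 0},
  {"x": 0, "y": 0, "z": -1.2, "roll": 0},
  {"x": 0, "y": 0, "z": -1.2, "roll": 0},
  {"x": 0, "y": 0, "z": -1.2, "roll": 0},
  {"x": 0, "y": 0, "z": -1, "roll": 0},
  {"x": 0, "y": 0, "z": -0.8, "roll": 0},
  {"x": 0, "y": 0, "z": -0.5, "roll": 0},
  {"x": 0, "y": 0, "z": -0.3, "roll": 0},
])

```text
clock: 7.7
tool_pos: [0.4999, 0.2396, 0.1559]
orientation: [-180.0, -0.0, -19.0]
force: [-0.7, -0.4, -1.6]
opening: 0.0149
```

Request:
jog_arm([
  {"x": 0.15, "y": 0.5, "z": 0, "roll": 0},
  {"x": 0.3, "y": 1, "z": 0, "roll": 0},
  {"x": 0.5, "y": 1.7, "z": 0, "roll": 0},
  {"x": 0.6, "y": 2, "z": 0, "roll": 0},
  {"x": 0.6, "y": 2.2, "z": 0, "roll": 0},
  {"x": 0.6, "y": 2.2, "z": 0, "roll": 0},
  {"x": 0.6, "y": 2.2, "z": 0, "roll": 0},
  {"x": 0.6, "y": 2.2, "z": 0, "roll": 0},
  {"x": 0.5, "y": 2, "z": 0, "roll": 0},
  {"x": 0.4, "y": 1.4, "z": 0, "roll": 0},
  {"x": 0.2, "y": 0.6, "z": 0, "roll": 0},
  {"x": 0.1, "y": 0.3, "z": 0, "roll": 0},
])

```text
clock: 8.9
tool_pos: [0.4892, 0.0489, 0.1556]
orientation: [-180.0, -0.0, -19.0]
force: [0.3, -1.2, -2.0]
opening: 0.0153
```

Request:
jog_arm([
  {"x": 0, "y": 0, "z": 0, "roll": 0},
  {"x": 0, "y": 0, "z": 0, "roll": 0},
])

```text
clock: 9.1
tool_pos: [0.4894, 0.0502, 0.1555]
orientation: [-180.0, -0.0, -18.9]
force: [-0.0, -0.3, -2.5]
opening: 0.0151
```

Run:
```python
from h import *
np.set_printoptions(precision=4,suppress=True)
o=ctrl.get_obs(); s=ctrl.snapshot("wrist"); im=s["image"]; cv2.imwrite("pics/e.png",im[:,:,::-1])
print(o["clock"],o["tool_pos"],o["orientation"])
for d in ctrl.regions_of("wrist","pot")[:1]:
    e=ell(d["mask"]); print(d["confidence"],e,plane(s,e[0],.05,o))
cx,cy=.488,-.101
print(project(s,[[cx,cy,.06]],o))
np.savez("e.npz",im=im,tp=o["tool_pos"],ori=o["orientation"],K=s["mtx"],he=s["hand_eye"])
```

```text
9.1 [0.4894 0.0502 0.1555] [-179.9941   -0.0054  -18.9323]
0.8 ((402.4957275390625, 142.255859375), (85.07166290283203, 104.87842559814453), 85.73697662353516) [ 0.4903 -0.0976  0.05  ]
[[411.981  144.5384]]
```

View pics/e.png

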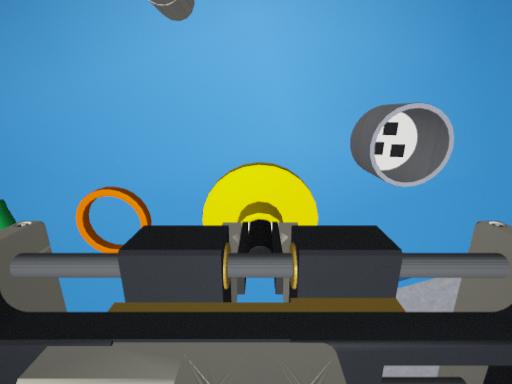

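The wrist view shows the lids held level and centred at (260,215). The pot is at right with its rim centred near (412,145), and the empty orange rest is at (113,220). I'll refine the rim position by overlaying it on the image.

```bash
cat > ov.py <<'E'
from h import *
f=np.load("e.npz"); s=dict(mtx=f["K"],hand_eye=f["he"]); o=dict(tool_pos=f["tp"],orientation=f["ori"]); im0=f["im"]
t=np.linspace(0,2*np.pi,240)
g=cv2.GaussianBlur(cv2.cvtColor(im0,cv2.COLOR_RGB2GRAY).astype(np.float32),(0,0),.7)
def ring(cx,cy,r,z=.06): return project(s,np.c_[cx+r*np.cos(t),cy+r*np.sin(t),0*t+z],o)
def samp(P): return cv2.remap(g,P[:,0].astype(np.float32)[None],P[:,1].astype(np.float32)[None],cv2.INTER_LINEAR)[0]
# rim is bright between r 35 and 40, inside dark
def score(p): return samp(ring(p[0],p[1],.0375)).mean()-samp(ring(p[0],p[1],.0335)).mean()*.5
best=max(((score((x,y)),x,y) for x in np.arange(.478,.5,.0005) for y in np.arange(-.112,-.09,.0005)))
print(best)
im=cv2.resize(im0[90:200,335:465],None,fx=6,fy=6,interpolation=cv2.INTER_NEAREST)
for r in(.035,.04):
    P=ring(best[1],best[2],r); cv2.polylines(im,[((P-[335,90]+.5)*6).astype(int)],True,(255,0,0),1)
cv2.imwrite("pics/f.png",im[:,:,::-1])
E
python3 ov.py
```

```text
(np.float32(109.95738), np.float64(0.4865), np.float64(-0.09999999999999999))
```

View pics/f.png

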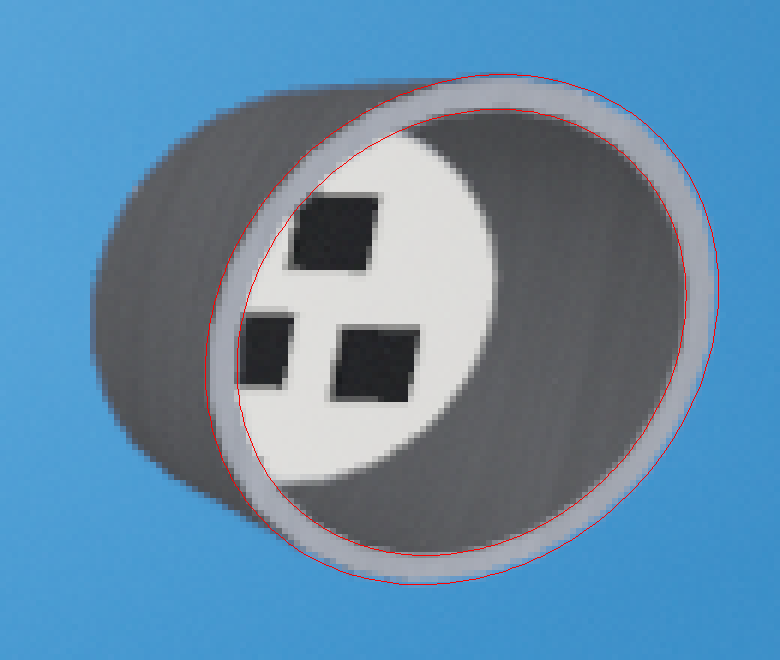

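Request:
jog_arm([
  {"x": 0.15, "y": 0.4, "z": 0, "roll": 0},
  {"x": 0.3, "y": 0.8, "z": 0, "roll": 0},
  {"x": 0.4, "y": 1.3, "z": 0, "roll": 0},
  {"x": 0.5, "y": 1.6, "z": 0, "roll": 0},
  {"x": 0.6, "y": 1.7, "z": 0, "roll": 0},
  {"x": 0.6, "y": 1.8, "z": 0, "roll": 0},
  {"x": 0.6, "y": 1.8, "z": 0, "roll": 0},
  {"x": 0.5, "y": 1.6, "z": 0, "roll": 0},
  {"x": 0.5, "y": 1.4, "z": 0, "roll": 0},
  {"x": 0.3, "y": 1, "z": 0, "roll": 0},
  {"x": 0.2, "y": 0.6, "z": 0, "roll": 0},
  {"x": 0.1, "y": 0.2, "z": 0, "roll": 0},
])

```text
clock: 10.4
tool_pos: [0.4878, -0.1007, 0.1555]
orientation: [180.0, 0.0, -19.0]
force: [-0.1, -0.2, -1.2]
opening: 0.0149
```

Request:
jog_arm([
  {"x": 0, "y": 0, "z": 0.5, "roll": 0},
  {"x": 0, "y": 0, "z": 0.6, "roll": 0},
  {"x": 0, "y": 0, "z": 0.4, "roll": 0},
  {"x": 0, "y": 0, "z": 0, "roll": 0},
  {"x": 0, "y": 0, "z": 0, "roll": 0},
])

```text
clock: 10.9
tool_pos: [0.488, -0.0997, 0.1404]
orientation: [180.0, 0.0, -18.9]
force: [-0.4, -0.2, -1.5]
opening: 0.0151
```

Run:
```python
from h import *
np.set_printoptions(precision=4,suppress=True)
o=ctrl.get_obs(); print(o["clock"],o["tool_pos"],o["force"])
a=ctrl.snapshot("wrist")["image"]; sc=ctrl.snapshot("scene"); b=sc["image"]; tp=ctrl.snapshot("top"); c=tp["image"]
# overlay lids expected circles on scene (pot rim at believed pos)
def crop(s,uv,w,h):
    i=s["image"]; u,v=map(int,uv); return cv2.resize(i[v-h//2:v+h//2,u-w//2:u+w//2],(400,300),interpolation=cv2.INTER_CUBIC)
B=crop(sc,project(sc,[[.487,-.1,.1]])[0],80,60); C=crop(tp,project(tp,[[.487,-.1,.1]])[0],80,60)
cv2.imwrite("pics/g.png",np.hstack([B,C])[:,:,::-1]); cv2.imwrite("pics/g_w.png",a[:,:,::-1])
```

```text
10.9 [ 0.488  -0.0997  0.1404] [-0.3769 -0.2231 -1.4659]
```

View pics/g.png

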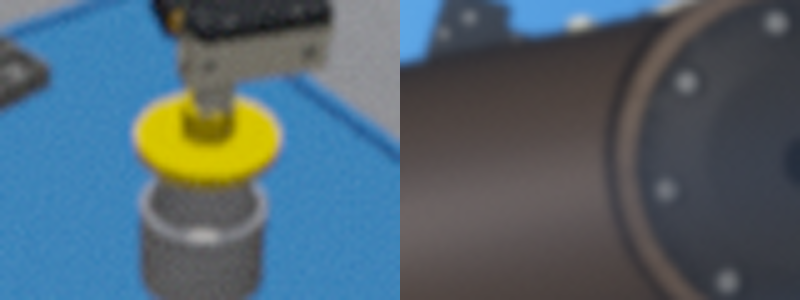

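View pics/g_w.png

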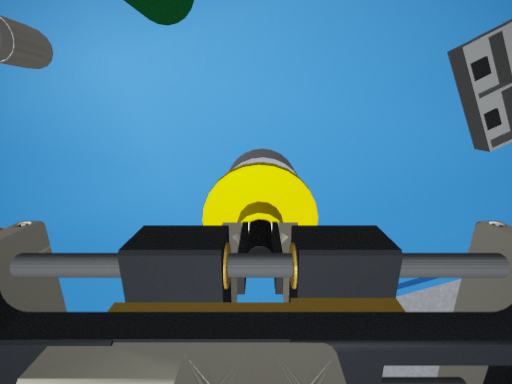

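The scene view shows the lid hovering level over the pot. In the wrist view the pot's far arc is at about (263,155). I'll check its centring more closely.

Run:
```python
from h import *
o=ctrl.get_obs(); s=ctrl.snapshot("wrist")
im=cv2.resize(s["image"][135:235,195:325],None,fx=6,fy=6,interpolation=cv2.INTER_NEAREST)
t=np.linspace(0,2*np.pi,200)
for cx,cy,r,z,c in((.487,-.0995,.04,.06,(255,0,0)),(.487,-.0995,.035,.06,(255,0,0)),(.488,-.0997,.044,.1404-.0416+.014,(0,0,255))):
    P=project(s,np.c_[cx+r*np.cos(t),cy+r*np.sin(t),0*t+z],o)
    cv2.polylines(im,[((P-[195,135]+.5)*6).astype(int)],True,c,1)
cv2.imwrite("pics/h.png",im[:,:,::-1])
```

```text
(no output)
```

View pics/h.png

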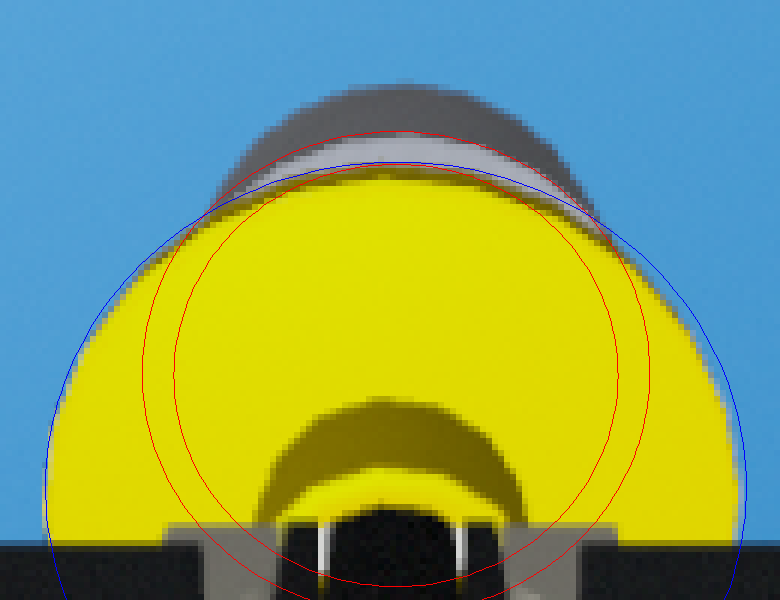

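Request:
jog_arm([
  {"x": 0.05, "y": 0.1, "z": 0.3, "roll": 0},
  {"x": 0, "y": 0, "z": 0.5, "roll": 0},
  {"x": 0, "y": 0, "z": 0.6, "roll": 0},
  {"x": 0, "y": 0, "z": 0.6, "roll": 0},
  {"x": 0, "y": 0, "z": 0.4, "roll": 0},
  {"x": 0, "y": 0, "z": 0.2, "roll": 0},
  {"x": 0, "y": 0, "z": 0.2, "roll": 0},
  {"x": 0, "y": 0, "z": 0.1, "roll": 0},
  {"x": 0, "y": 0, "z": 0.1, "roll": 0},
  {"x": 0, "y": 0, "z": 0, "roll": 0},
])

```text
clock: 12.1
tool_pos: [0.4882, -0.101, 0.1106]
orientation: [-180.0, -0.0, -19.0]
force: [-0.3, -0.1, -1.8]
opening: 0.0153
```

Request:
jog_arm([
  {"x": 0, "y": 0, "z": 0.1, "roll": 0},
  {"x": 0, "y": 0, "z": 0.1, "roll": 0},
  {"x": 0, "y": 0, "z": 0.1, "roll": 0},
  {"x": 0, "y": 0, "z": 0.1, "roll": 0},
  {"x": 0, "y": 0, "z": 0.1, "roll": 0},
  {"x": 0, "y": 0, "z": 0, "roll": 0},
])

```text
clock: 12.7
tool_pos: [0.488, -0.1011, 0.1054]
orientation: [180.0, 0.0, -19.0]
force: [0.3, 0.8, -2.1]
opening: 0.0152
```

Request:
jog_arm([
  {"x": 0, "y": 0, "z": 0.1, "roll": 0},
  {"x": 0, "y": 0, "z": 0.1, "roll": 0},
  {"x": 0, "y": 0, "z": 0.1, "roll": 0},
  {"x": 0, "y": 0, "z": 0, "roll": 0},
])

```text
clock: 13.1
tool_pos: [0.488, -0.1011, 0.1024]
orientation: [180.0, 0.0, -18.9]
force: [-0.8, 0.1, -2.0]
opening: 0.0153
```

Request:
jog_arm([
  {"x": 0, "y": 0, "z": 0.05, "roll": 0},
  {"x": 0, "y": 0, "z": 0.05, "roll": 0},
  {"x": 0, "y": 0, "z": 0, "roll": 0},
])

```text
clock: 13.4
tool_pos: [0.4882, -0.1011, 0.1016]
orientation: [180.0, -0.0, -19.0]
force: [-0.7, -0.6, -2.1]
opening: 0.0153
```

Request:
jog_arm([
  {"x": 0, "y": 0, "z": 0.05, "roll": 0},
  {"x": 0, "y": 0, "z": 0.05, "roll": 0},
  {"x": 0, "y": 0, "z": 0, "roll": 0},
])

```text
clock: 13.7
tool_pos: [0.4883, -0.1011, 0.1015]
orientation: [180.0, -0.0, -18.9]
force: [-3.9, 1.7, 8.9]
opening: 0.0151
```

Contact came at TCP z 0.1015, which is the height I expected for fully home. I'll release now.

Request:
jog_arm([
  {"x": 0, "y": 0, "z": -0.05, "roll": 0},
  {"x": 0, "y": 0, "z": 0, "roll": 0},
])

```text
clock: 13.9
tool_pos: [0.4882, -0.1011, 0.1015]
orientation: [-180.0, -0.0, -18.9]
force: [-3.4, 1.9, 6.2]
opening: 0.015
```

Request:
jog_arm([
  {"x": 0, "y": 0, "z": 0, "roll": 0},
  {"x": 0, "y": 0, "z": 0, "roll": 0},
  {"x": 0, "y": 0, "z": 0, "roll": 0},
  {"x": 0, "y": 0, "z": 0, "roll": 0},
  {"x": 0, "y": 0, "z": 0, "roll": 0},
  {"x": 0, "y": 0, "z": 0, "roll": 0},
], gripper=6)

```text
clock: 14.5
tool_pos: [0.4882, -0.1011, 0.101]
orientation: [180.0, 0.0, -19.0]
force: [-0.1, 1.0, -1.0]
opening: 0.0567
```

Request:
jog_arm([
  {"x": 0, "y": 0, "z": -0.3, "roll": 0},
  {"x": 0, "y": 0, "z": -1, "roll": 0},
  {"x": 0, "y": 0, "z": -2, "roll": 0},
  {"x": 0, "y": 0, "z": -2.5, "roll": 0},
  {"x": 0, "y": 0, "z": -2.5, "roll": 0},
  {"x": 0, "y": 0, "z": -2, "roll": 0},
  {"x": 0, "y": 0, "z": -1, "roll": 0},
  {"x": 0, "y": 0, "z": -0.3, "roll": 0},
  {"x": 0, "y": 0, "z": 0, "roll": 0},
  {"x": 0, "y": 0, "z": 0, "roll": 0},
])

```text
clock: 15.5
tool_pos: [0.4876, -0.101, 0.2161]
orientation: [180.0, 0.1, -19.0]
force: [-0.4, 0.3, -0.2]
opening: 0.06
```

Run:
```python
from h import *
o=ctrl.get_obs(); s=ctrl.snapshot("wrist"); sc=ctrl.snapshot("scene"); print(o["clock"],o["tool_pos"],o["orientation"],o["force"])
np.savez("k.npz",im=s["image"],tp=o["tool_pos"],ori=o["orientation"],K=s["mtx"],he=s["hand_eye"])
u,v=project(sc,[[.487,-.1,.08]])[0].astype(int)
B=cv2.resize(sc["image"][v-30:v+30,u-40:u+40],(800,600),interpolation=cv2.INTER_CUBIC); cv2.imwrite("pics/k_s.png",B[:,:,::-1])
cv2.imwrite("pics/k_w.png",s["image"][:,:,::-1])
hsv=cv2.cvtColor(s["image"],cv2.COLOR_RGB2HSV); y=cv2.inRange(hsv,(22,120,90),(36,255,255))
e=ell(y); print(e,plane(s,e[0],.074,o))
u,v=map(int,e[0]); x0,y0=u-65,v-50
im=cv2.resize(s["image"][y0:y0+100,x0:x0+130],None,fx=6,fy=6,interpolation=cv2.INTER_NEAREST)
t=np.linspace(0,2*np.pi,200); cx,cy=plane(s,e[0],.074,o)[:2]
for r,z,c in((.044,.074,(0,0,255)),(.017,.098,(255,0,255)),(.008,.126,(255,0,0))):
    P=project(s,np.c_[cx+r*np.cos(t),cy+r*np.sin(t),0*t+z],o); cv2.polylines(im,[((P-[x0,y0]+.5)*6).astype(int)],True,c,1)
cv2.imwrite("pics/k.png",im[:,:,::-1])
```

```text
15.5 [ 0.4875777  -0.10103942  0.21607795] [ 1.79971806e+02  8.73799209e-02 -1.89630255e+01] [-0.44985945  0.29870045 -0.19644715]
((259.4490966796875, 179.90367126464844), (72.96321868896484, 73.79664611816406), 76.73868560791016) [ 0.48878993 -0.10052224  0.074     ]
```

View pics/k_s.png

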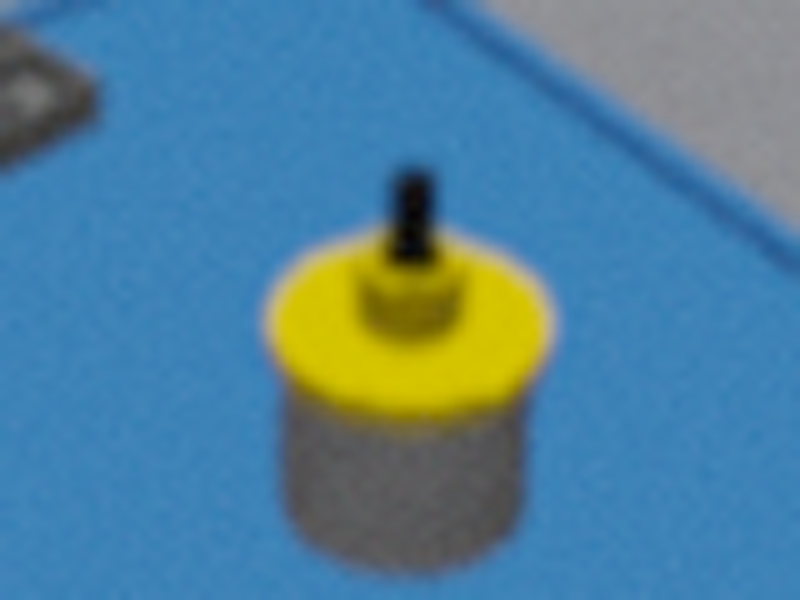

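View pics/k_w.png

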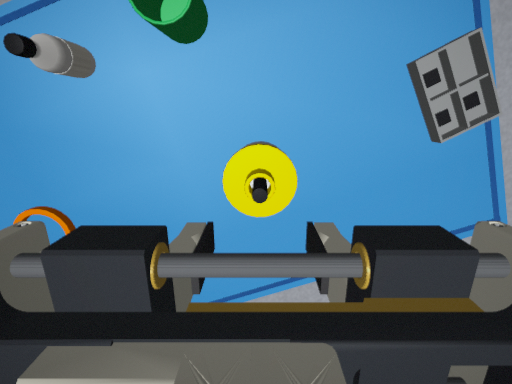

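View pics/k.png

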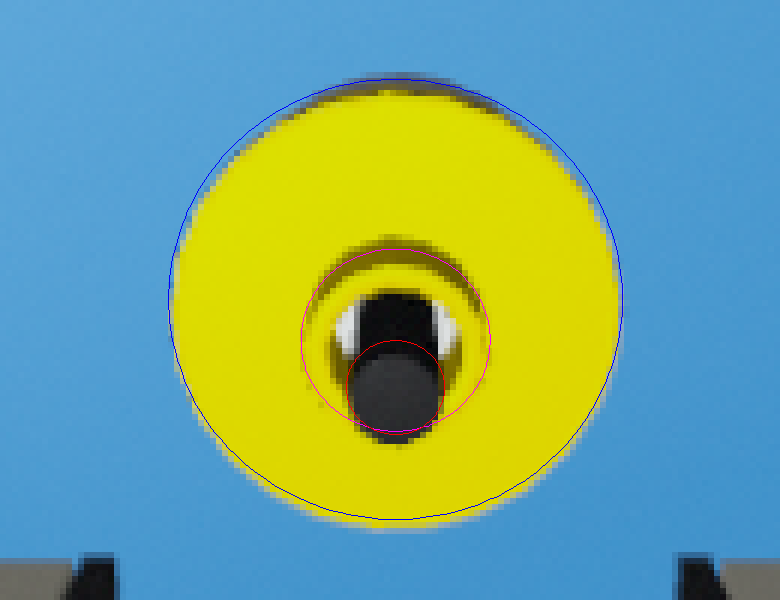

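The scene view shows the pair level and flush on the pot, with the cover centred at about (410,325) and the pot below it at about (404,480). In the wrist view the lid is centred between the fingers at (259,181), and its axis is at about (0.4875, -0.100). I'll go down to the neck.

Request:
jog_arm([
  {"x": 0, "y": -0.04, "z": 0.6, "roll": 0},
  {"x": 0, "y": 0, "z": 1.2, "roll": 0},
  {"x": 0, "y": 0, "z": 1.8, "roll": 0},
  {"x": 0, "y": 0, "z": 1.8, "roll": 0},
  {"x": 0, "y": 0, "z": 1.8, "roll": 0},
  {"x": 0, "y": 0, "z": 1.8, "roll": 0},
  {"x": 0, "y": 0, "z": 1.4, "roll": 0},
  {"x": 0, "y": 0, "z": 1.2, "roll": 0},
  {"x": 0, "y": 0, "z": 0.8, "roll": 0},
  {"x": 0, "y": 0, "z": 0.6, "roll": 0},
  {"x": 0, "y": 0, "z": 0.4, "roll": 0},
  {"x": 0, "y": 0, "z": 0.2, "roll": 0},
])

```text
clock: 16.8
tool_pos: [0.4884, -0.1007, 0.0809]
orientation: [-180.0, -0.0, -19.0]
force: [-0.9, -0.5, -0.3]
opening: 0.06
```

Request:
jog_arm([
  {"x": 0, "y": 0, "z": 0.2, "roll": 0},
  {"x": 0, "y": 0, "z": 0.1, "roll": 0},
  {"x": 0, "y": 0, "z": 0, "roll": 0},
  {"x": 0, "y": 0, "z": 0, "roll": 0},
])

```text
clock: 17.2
tool_pos: [0.4884, -0.1007, 0.0783]
orientation: [-180.0, -0.0, -19.0]
force: [0.3, -0.0, 1.1]
opening: 0.0602
```

Request:
jog_arm([
  {"x": -0.05, "y": 0, "z": 0.15, "roll": 0},
  {"x": 0, "y": 0, "z": 0, "roll": 0},
  {"x": 0, "y": 0, "z": 0, "roll": 0},
])

```text
clock: 17.5
tool_pos: [0.4878, -0.1005, 0.0766]
orientation: [180.0, 0.0, -19.0]
force: [0.0, -0.5, 0.8]
opening: 0.0601
```

Request:
jog_arm([
  {"x": 0, "y": 0, "z": 0, "roll": 0},
  {"x": 0, "y": 0, "z": 0, "roll": 0},
  {"x": 0, "y": 0, "z": 0, "roll": 0},
  {"x": 0, "y": 0, "z": 0, "roll": 0},
  {"x": 0, "y": 0, "z": 0, "roll": 0},
  {"x": 0, "y": 0, "z": 0, "roll": 0},
  {"x": 0, "y": 0, "z": 0, "roll": 0},
  {"x": 0, "y": 0, "z": 0, "roll": 0},
], gripper=2.5)

```text
clock: 18.3
tool_pos: [0.4878, -0.1005, 0.0766]
orientation: [-180.0, -0.0, -19.0]
force: [0.0, -1.0, 0.4]
opening: 0.0337
```

Request:
jog_arm([
  {"x": 0, "y": 0, "z": -0.1, "roll": 0},
  {"x": 0, "y": 0, "z": -0.2, "roll": 0},
  {"x": 0, "y": 0, "z": -0.3, "roll": 0},
  {"x": 0, "y": 0, "z": -0.3, "roll": 0},
  {"x": 0, "y": 0, "z": -0.3, "roll": 0},
  {"x": 0, "y": 0, "z": -0.3, "roll": 0},
  {"x": 0, "y": 0, "z": -0.2, "roll": 0},
  {"x": 0, "y": 0, "z": -0.1, "roll": 0},
  {"x": 0, "y": 0, "z": 0, "roll": 0},
])

```text
clock: 19.2
tool_pos: [0.4879, -0.1005, 0.0947]
orientation: [-180.0, -0.0, -19.0]
force: [-0.3, -0.0, 0.3]
opening: 0.0339
```

Run:
```python
from h import *
o=ctrl.get_obs(); s=ctrl.snapshot("wrist"); sc=ctrl.snapshot("scene"); print(o["clock"],o["tool_pos"],o["orientation"],o["force"])
u,v=project(sc,[[.487,-.1,.08]])[0].astype(int)
B=cv2.resize(sc["image"][v-30:v+30,u-40:u+40],(400,300),interpolation=cv2.INTER_CUBIC)
cv2.imwrite("pics/l.png",np.hstack([B,cv2.resize(s["image"],(400,300))])[:,:,::-1])
```

```text
19.2 [ 0.48788773 -0.1005171   0.09471865] [-1.79992832e+02 -1.38853501e-02 -1.89533878e+01] [-0.2521864  -0.04210076  0.29087158]
```

View pics/l.png

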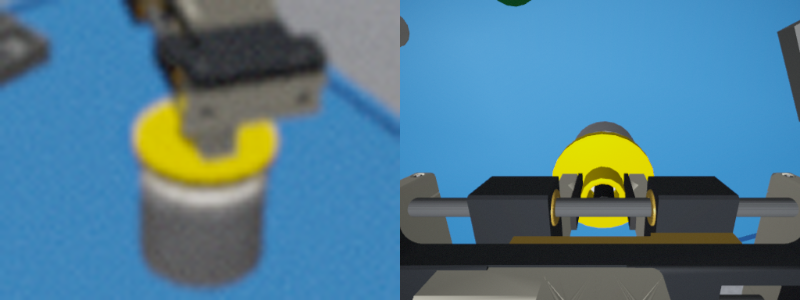

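The scene view shows the yellow lid rising level at about (205,140), with the white inner lid still seated below it at about (205,190). I'll keep lifting.

Request:
jog_arm([
  {"x": 0, "y": 0, "z": -0.2, "roll": 0},
  {"x": 0, "y": 0, "z": -0.4, "roll": 0},
  {"x": 0, "y": 0, "z": -0.6, "roll": 0},
  {"x": 0, "y": 0, "z": -0.7, "roll": 0},
  {"x": 0, "y": 0, "z": -0.7, "roll": 0},
  {"x": 0, "y": 0, "z": -0.7, "roll": 0},
  {"x": 0, "y": 0, "z": -0.7, "roll": 0},
  {"x": 0, "y": 0, "z": -0.7, "roll": 0},
  {"x": 0, "y": 0, "z": -0.7, "roll": 0},
  {"x": 0, "y": 0, "z": -0.6, "roll": 0},
  {"x": 0, "y": 0, "z": -0.4, "roll": 0},
  {"x": 0, "y": 0, "z": -0.2, "roll": 0},
])

```text
clock: 20.5
tool_pos: [0.488, -0.1005, 0.161]
orientation: [-180.0, -0.0, -19.0]
force: [0.4, -0.5, -1.6]
opening: 0.0337
```

Request:
jog_arm([
  {"x": 0, "y": 0, "z": -0.4, "roll": 0},
  {"x": 0, "y": 0, "z": -0.2, "roll": 0},
  {"x": 0, "y": 0, "z": 0, "roll": 0},
  {"x": 0, "y": 0, "z": 0, "roll": 0},
  {"x": 0, "y": 0, "z": 0, "roll": 0},
])

```text
clock: 21.0
tool_pos: [0.4877, -0.1005, 0.1664]
orientation: [180.0, 0.0, -19.0]
force: [0.2, -0.4, -1.6]
opening: 0.0335
```

Run:
```python
from h import *
o=ctrl.get_obs(); s=ctrl.snapshot("wrist"); sc=ctrl.snapshot("scene"); print(o["clock"],o["tool_pos"],o["orientation"],o["force"],o["opening"])
u,v=project(sc,[[.487,-.1,.1]])[0].astype(int)
B=cv2.resize(sc["image"][v-45:v+45,u-60:u+60],(800,600),interpolation=cv2.INTER_CUBIC)
cv2.imwrite("pics/m.png",B[:,:,::-1]); cv2.imwrite("pics/m_w.png",s["image"][:,:,::-1]); cv2.imwrite("pics/m_s.png",sc["image"][:,:,::-1])
```

```text
21.0 [ 0.48768275 -0.10053401  0.16635999] [ 1.79988431e+02  2.17429997e-02 -1.89518093e+01] [ 0.16882795 -0.35472379 -1.63576211] 0.03350993178958762
```

View pics/m.png

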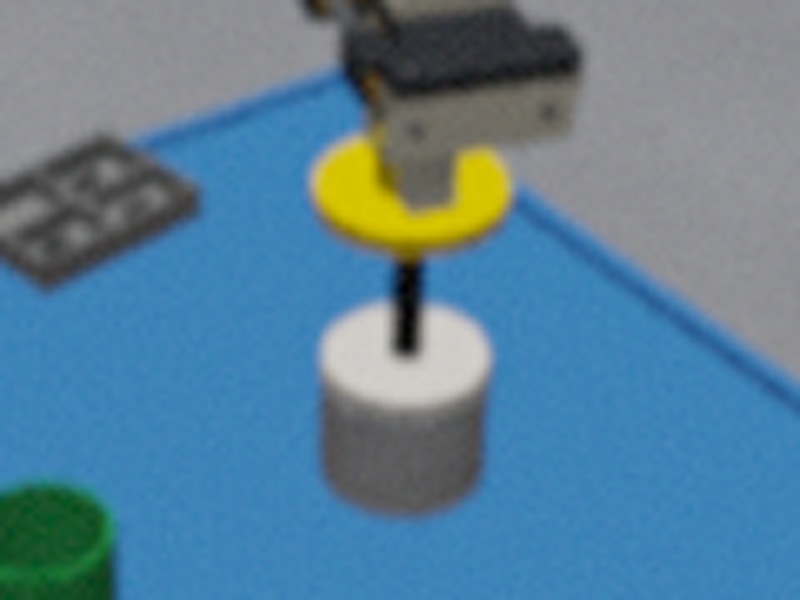

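View pics/m_w.png

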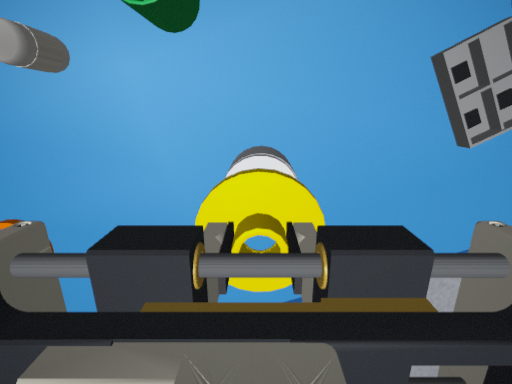

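View pics/m_s.png

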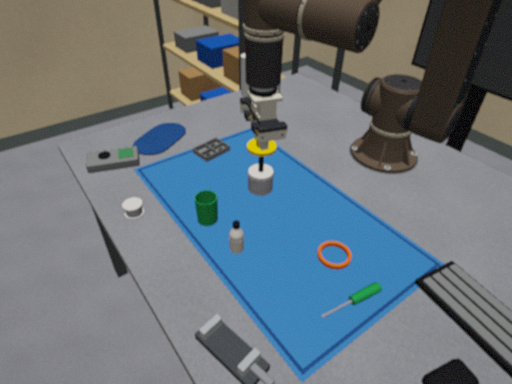

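The scene crop shows the yellow lid held level at about (410,190) with a 90 mm rise. That puts its skirt about 27 mm above the knob. The white inner lid sits flat and seated on the pot at (405,355), and the bystanders look where they were. I'll hand the job in.

```bash
python3 -c "
from plant import ctrl
print(ctrl.close_job())"
```

```text
the job is handed in; nothing more can be done
None
```

I moved the nested lids to the pot by the black knob, seated them and let go. I then lifted the yellow lid alone by its neck and handed the job in while still holding it level over the pot, at about 21 s of the 48 s allowed.

- **Seating:** the lids made contact at TCP z 0.1015 m, where I had expected about 0.1016 m for fully home. The force reading went from about 2 N of hanging load to about 9 N of push. The scene picture showed the white inner lid flat and flush on the rim after the yellow lid came off.
- **Final lift:** the yellow lid rose about 90 mm, against the 63 mm needed. That puts its skirt about 27 mm above the knob top by calculation. The wrist camera showed no knob left in the neck.
- **Hold:** the last reading was an opening of 33.5 mm on the 34 mm neck, the tool within 0.1° of vertical and a vertical force of about 1.6 N.
- **Surroundings:** the pot and bystanders looked unmoved in the final scene picture, judged by eye only. I did not re-measure their positions.

- **Refused moves:** my first two move calls were refused because the rows lacked some keys. Nothing moved and no time passed.
- **Camera and network errors:** the top and scene cameras placed the lids up to about 10 mm apart, so I worked from the wrist camera. The networks also mislabelled a few things, such as taking the screwdriver for the knob. I caught these against the pictures.

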